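# Hang the rinse basket in the rail notch of the soaking tub

### The job

Pick up the steel rinse basket of used vials by its green handle and hang it inside the white soaking tub, with its own hook over the tub's near rim and dropped fully down into the notch of the blue rim rail, so that it cannot slide along. Feel for the notch with a light touch without forcing the basket against the tub or rail, let go only once the hook is fully home, and leave the jar, wash bottle and vial where they stand.

Things in the scene. Friction and masses are not known exactly. Their poses are not given: they have to be found in the camera images.
- handle (a point): Centre of the basket's fixed green handle bar: 90 mm long in y, 12 mm thick in x (grip across this), 18 mm high. Axes are the basket's: z up, -x towards its hook side, which roughly faces the robot at the start. The bar is clear 70 mm below. The rigid steel basket (about 0.3 kg) is 76 x 90 x 60 mm (x, y, z), its underside 140 mm below this point, standing on a 6 mm black mat.
- hook (a point): Middle of the underside of the hook's top: 46.5 mm towards -x and 37 mm below the handle point, same y and axes. The hook is a downward-open steel U, 20 mm wide in y, top 4 mm thick; its gap is 17 mm in x, from the basket's flat back (full height) to an outer lip that reaches 22 mm down, its flared end 29 mm down.
- tub: Fixed, empty, open white tub, 160 x 260 x 120 mm outside (x, y, z), walls 8 mm thick; origin at the centre of its underside, z up, -x towards its near wall (robot side). A hook seated in the notch holds the basket clear of the tub's floor.
- rim (a point): Mid-point of the tub's near rim (tub axes; x = -76, y = 0, z = 120 mm in the tub). A blue rail caps this rim: 190 mm long in y, 12 mm thick in x, top 13 mm above this point. Half-way along it is one notch, 25 mm wide in y, open through x, its orange floor 3 mm above this point. The rail is stuck fast: the notch centre is anywhere from y = -30 to +30 mm, not measured, to be seen or felt.
- jar: Amber glass jar, 60 mm across, 110 mm high, origin at the centre of its underside; a bystander.
- wash_bottle: White bottle with a red cap, 68 mm across, 170 mm high, origin at the centre of its underside; a bystander.
- vial: Small capped vial, 29 mm across, 90 mm high, origin at the centre of its underside; a bystander.
There are look-alikes about, which are no part of the job. Leave any yellow look-alike of the part that bears handle alone.

How it is judged:
On the way, in this order (a step that is already met when the one before it is completed fails the run):
1. the basket is lifted so that its underside is above the rim (height (world z) of hook above 0.225 m), for 0.1 s.
2. the hook is over the rim and fully down in the notch while the gripper still holds the basket (z of hook in the frame of tub between 0.117 and 0.128 m and y of hook in the frame of tub between -0.036 and 0.036 m and x of hook in the frame of tub between -0.086 and -0.066 m and angle between hook's own z axis and vertical below 0.17 rad and contact force between the fingers and basket above 1 N), for 0.2 s.
At the end, for the whole second after the job is handed in: The released basket hangs at rest inside the tub from its near rim: hook underside 117 to 128 mm above the tub's underside (notch floor 123, rail top 133), within 36 mm of the tub's middle in y and 10 mm of the near wall in x, basket within 0.17 rad of upright (z of hook in the frame of tub between 0.117 and 0.128 m and y of hook in the frame of tub between -0.036 and 0.036 m and x of hook in the frame of tub between -0.086 and -0.066 m and angle between hook's own z axis and vertical below 0.17 rad and contact force between basket and tub above 1 N and contact force between the fingers and basket below 0.1 N and linear speed of basket below 0.02 m/s and angular speed of basket below 0.2 rad/s); the robot touches nothing.
It fails at once if the basket is forced against the tub or its rail with more than 25 N (contact force between basket and tub above 25 N).
It fails at once if the jar is shifted more than 20 mm or tipped (distance of jar from where it was at the start of the episode above 0.02 m or angle between jar's own z axis and vertical above 0.3 rad).
It fails at once if the wash bottle is shifted more than 20 mm or tipped (distance of wash_bottle from where it was at the start of the episode above 0.02 m or angle between wash_bottle's own z axis and vertical above 0.3 rad).
It fails at once if the vial is shifted more than 20 mm or tipped (distance of vial from where it was at the start of the episode above 0.02 m or angle between vial's own z axis and vertical above 0.3 rad).
It also fails if it takes over 72 s, if anything falls off the work surface, if the arm or the gripper's body presses on something with over 40 N, if the wrist force passes 120 N, or if a joint passes its speed limit or range.

### The arm

A 6-joint arm with a two-finger parallel gripper is mounted at the origin on the work surface. World frame = base frame: x ahead of the robot, y to its left, z up, the work surface at z = 0. Lengths are in m, angles in rad, forces in N, time in s.
With the tool pointing down it reaches from about 0.2 to 0.875 m from the base axis. Payload 3.4 kg.
Tool frame: the origin (TCP) lies at the very end of the fingers, on their centre line; the grasp point (between the pads) lies 19 mm behind it; y points along the fingers, z is the direction in which the jaws open and shut, and the axes are right-handed (so a half turn about y gives the same grasp; the last joint's range is limited). The gripper opens to 94 mm and grips with 3 to 60 N. Pads are 16 mm wide; open, the fingers measure 119 mm over their backs; the gripper's body (75 mm by 177 mm) begins 78 mm behind the grasp point.
Start: joints at [-1.289, 0.276, 1.505, -0, 1.361, -0.121], TCP at [0.225, -0.529, 0.205] pointing down, gripper open.
Joint ranges: [-2.89, 2.89], [-0.75, 2.08], [0.22, 2.7], [-1.18, 4.32], [0.11, 2.71], [-2.7, 2.7]. Speed limits (rad/s): [2.57, 2.57, 3.14, 3.14, 3.14, 3.14].

### API

Orientations are given as a unit quaternion [w, x, y, z].
In Python, from station import get_state, read_camera, finish_job, recognise, silhouettes gives the robot as it stands. The module is installed in compiled form; this text tells all that it offers.
- The arm moves only by the shell command python3 -m creep 'ROWS' [OPENING] [FORCE]. ROWS is JSON, a list that holds one entry, the list of rows, each a list of 6 numbers: the shift along the tool's x, y, z in mm, then the turn, a rotation vector about the tool's x, y, z in degrees. A call has 1 to 12 rows; each row shifts and turns the commanded pose from where the row before left it, along the tool's axes as they then stand; what a row does not reach is not made up. A row lasts 1/8 s, in which the tool goes at most 62.5 mm and 10.7 degrees, less where a joint would pass 70% of its speed; a pose out of reach is approached as far as the arm can. A call with a gripper value outside its range is refused whole. OPENING is the closure in counts, from 0 (fully open) to 255 (shut), set as the call begins (- or left out, the last holds). The fingers move at their own pace and stop on an object; FORCE is the grip in N (left out, the last holds). Time passes only in rows, so rows that do not move let the fingers close. It gives the time, the measured TCP pose, the force and the opening at its end, in the units of the state.
- get_state(): the state, without advancing time (a new reading comes with each control period).
- read_camera(name): name is "scene" or "top" or "wrist"; returns a dict with "image" (480x640x3 uint8, red, green, blue), "camera_matrix" (3x3 intrinsics, pixels), "rvec" (rotation vector, rad) and "tvec" (3), from world to camera coordinates, as OpenCV has them. Camera axes: x right, y down, z forward; pixel columns grow to the right and rows downward; lengths in m; the calibration is good to about 2 mm. A picture is of the moment at which its call begins. There is no depth.
- finish_job(): hands the job in, once; it reports no verdict.
Trained networks look in a picture, given as the dict that the camera call returned (one of the last four; its "shot" number tells which), for a name from the list of things; names that differ only in an ending like _2 or _b are one class to them, and where a whole thing is asked for, a point or a joint stands for the part that bears it (a point fixed in the world has none). Each returns a list of dicts, best first, with "score" (0 to 1); they miss things now and then, are a little off and sometimes report something else, mostly with a low value. They report only what shows in the picture. A call takes as long as a camera call. They do not tell look-alikes from the thing itself.
- recognise(name, picture): "bbox" ([left, top, right, bottom] in pixels, round what is visible of it).
- silhouettes(name, picture): "pixels" (480x640 bool, what is visible of it) and "bbox" ([left, top, right, bottom] in pixels, round what is visible of it).
The state is a dict: "time": time; "joint_positions": joint angles; "joint_vel": joint speeds; "tau": joint torques, N m; "ee_pos": TCP position; "orientation": TCP orientation; "wrist_force": force on the tool from outside, world axes, zero at the start; "torque": the same for the moment, N m; "opening": finger opening in m.
Only numpy, scipy, OpenCV 4.12 (cv2) and the standard library are available. Lean on these libraries where they do the work, as an engineer would, in place of code of your own. Each camera call takes 0.05 s, during which the arm holds its last target. There are 200 camera calls.

## Working session

There is one attempt and no reset: what is moved stays moved. The work goes in short steps, Python scripts to look and compute and a shell command to move; the robot and the scene stay as the last step left them, time stands still between calls to the robot, and variables do not carry over. Pictures are saved under pics/ and viewed, about 8 in all and at most 12, crops included, and the job is handed in when it is done.

```bash
mkdir -p pics; cat > h.py <<'E'
import numpy as np, cv2
from station import *
def P(c):
    R=cv2.Rodrigues(np.array(c["rvec"],float))[0]; return np.array(c["camera_matrix"],float),R,np.array(c["tvec"],float).reshape(3)
def ray(c,uv):
    K,R,t=P(c); d=R.T@np.linalg.inv(K)@np.array([uv[0],uv[1],1.]); return -R.T@t,d
def onz(c,uv,z):
    o,d=ray(c,uv); return o+d*(z-o[2])/d[2]
def proj(c,X):
    K,R,t=P(c); p=(R@np.array(X,float).T).T+t if np.ndim(X)==1 else (np.array(X)@R.T+t); p=np.atleast_2d(p)@K.T; return p[:,:2]/p[:,2:]
def tri(c1,u1,c2,u2):
    o1,d1=ray(c1,u1);o2,d2=ray(c2,u2);d1/=np.linalg.norm(d1);d2/=np.linalg.norm(d2)
    s=np.linalg.lstsq(np.c_[d1,-d2],o2-o1,rcond=None)[0];a=o1+s[0]*d1;b=o2+s[1]*d2
    return (a+b)/2,np.linalg.norm(a-b)
def save(n,im): cv2.imwrite(f"pics/{n}.png",cv2.cvtColor(np.ascontiguousarray(im),cv2.COLOR_RGB2BGR))
E
python3 - <<'E'
from h import *
s=get_state();print({k:np.round(v,3) for k,v in s.items()})
a=read_camera("scene");b=read_camera("top");save("a",np.vstack([a["image"],b["image"]])[:, :]) 
im=np.hstack([cv2.resize(a["image"],(400,300)),cv2.resize(b["image"],(400,300))])
save("scene",a["image"]);save("top",b["image"])
for n in["handle","tub","jar","wash_bottle","vial"]:
  for c,l in((a,"scene"),(b,"top")):
    for r in recognise(n,c)[:4]: print(n,l,round(r["score"],2),np.round(r["bbox"]))
for c in(a,b): print(-P(c)[1].T@P(c)[2], P(c)[1][2])
E
```

```text
{'time': np.float64(0.0), 'joint_positions': array([-1.289,  0.277,  1.506, -0.   ,  1.361, -0.121]), 'joint_vel': array([-0.001, -0.   ,  0.001, -0.002,  0.001,  0.002]), 'tau': array([ 1.0000e-03, -4.0457e+01, -2.3722e+01,  7.0000e-02,  3.5000e-02,
       -0.0000e+00]), 'ee_pos': array([ 0.225, -0.528,  0.205]), 'orientation': array([ 0.141, -0.141,  0.693, -0.692]), 'wrist_force': array([-0.209,  0.093, -0.396]), 'torque': array([ 0.02 , -0.017,  0.051]), 'opening': np.float64(0.094)}
handle scene 0.88 [214. 204. 262. 272.]
handle scene 0.74 [180. 244. 234. 328.]
handle top 0.93 [389. 242. 450. 296.]
handle top 0.8 [385. 128. 445. 202.]
tub scene 0.71 [379. 230. 535. 356.]
tub top 0.75 [ 54. 179. 238. 294.]
jar scene 0.73 [296. 277. 329. 338.]
jar top 0.93 [282. 148. 319. 191.]
wash_bottle scene 0.79 [138. 201. 173. 272.]
wash_bottle top 0.63 [485. 202. 542. 248.]
vial scene 0.59 [340. 224. 353. 261.]
vial top 0.51 [279. 304. 298. 324.]
[1.47756966 0.11801971 0.75954236] [-0.79289824 -0.21218944 -0.57121627]
[ 0.40199681 -0.15086094  1.13100078] [ 0.15608546  0.02973051 -0.98729602]
```

View pics/scene.png

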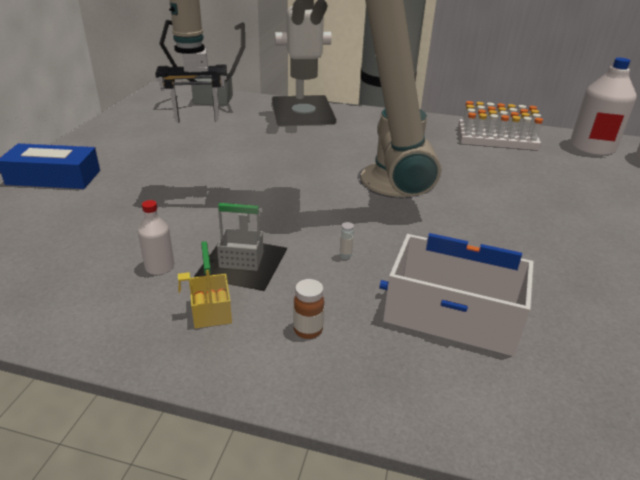

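View pics/top.png

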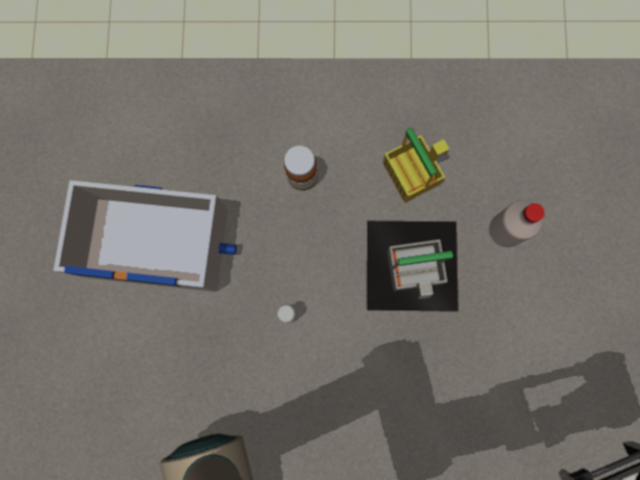

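Scene: the steel basket stands on the black mat, with its handle at scene (240,208) and top (425,258). The look-alike is the yellow basket, handle at scene (206,256) and top (421,152). I choose the steel one. The rail's orange notch shows at top (121,275) and scene (473,248).

```bash
python3 - <<'E'
from h import *
a=read_camera("scene");b=read_camera("top")
def mask(c,box,h0,h1):
    hsv=cv2.cvtColor(c["image"],cv2.COLOR_RGB2HSV);m=cv2.inRange(hsv,(h0,90,50),(h1,255,255));z=np.zeros_like(m);x0,y0,x1,y1=box;z[y0:y1,x0:x1]=m[y0:y1,x0:x1];return z
def rect(m): 
    p=np.argwhere(m)[:,::-1].astype(np.float32);return cv2.minAreaRect(p),len(p)
def ends(r):
    q=cv2.boxPoints(r); 
    i=sorted(range(4),key=lambda i:np.linalg.norm(q[i]-q[(i+1)%4]))[:2]
    return [(q[k]+q[(k+1)%4])/2 for k in i]
g,_=rect(mask(b,(380,235,470,300),45,85));gs,_=rect(mask(a,(205,195,270,220),45,85))
print(g,gs)
e=[onz(b,u,0.152) for u in ends(g)];print("handle ends top z.152",np.round(e,4),"c",np.mean(e,0),np.linalg.norm(e[0]-e[1]))
print("tri handle",tri(b,g[0],a,gs[0]))
# tub corners outer top rim z=.12
for n,u in dict(fl=(71,181),fr=(216,195),nr=(204,287),nl=(55,270)).items(): print(n,np.round(onz(b,u,.12),4))
ob=mask(b,(100,262,140,290),5,18);oa=mask(a,(455,235,490,262),5,18)
print("orange",rect(ob),rect(oa));
print(np.round(onz(b,rect(ob)[0][0],.123),4),np.round(onz(a,rect(oa)[0][0],.123),4),tri(b,rect(ob)[0][0],a,rect(oa)[0][0]))
bl=mask(b,(55,262,185,290),100,130);r=rect(bl)[0];print("rail",r,[np.round(onz(b,u,.133),4) for u in ends(r)])
for n,bx,z in(("jar",(300,160),.11),("wb",(534,212),.17),("vial",(286,313),.09)):print(n,np.round(onz(b,bx,z),3))
K=np.vstack([cv2.resize(b["image"][230:305,360:475],None,fx=4,fy=4)[:, :460],cv2.resize(b["image"][225:300,45:160],None,fx=4,fy=4)]);
K=np.hstack([K[:300],K[300:]])[:, :800]
save("crop",K)
E
```

```text
((425.4559326171875, 258.24676513671875), (8.524224281311035, 55.72872543334961), 80.13418579101562) ((237.37391662597656, 207.3916015625), (39.11317443847656, 7.5166473388671875), 3.8140745162963867)
handle ends top z.152 [[ 0.5193 -0.2504  0.152 ]
 [ 0.536  -0.3398  0.152 ]] c [ 0.52762414 -0.29510631  0.152     ] 0.09092200896597585
tri handle (array([ 0.52815424, -0.29532312,  0.14625621]), np.float64(0.0013068454335505744))
fl [0.6611 0.3155 0.12  ]
fr [0.6381 0.0595 0.12  ]
nr [0.4787 0.0733 0.12  ]
nl [0.5046 0.3307 0.12  ]
orange (((119.743896484375, 275.30487060546875), (12.147468566894531, 7.730207920074463), 6.340191841125488), 95) (((472.8236083984375, 247.70591735839844), (12.126781463623047, 4.365641117095947), 14.03624439239502), 54)
[0.4965 0.2173 0.123 ] [0.4991 0.2168 0.123 ] (array([0.49669394, 0.2173949 , 0.12159489]), np.float64(0.0007155955698496589))
rail ((119.76219940185547, 275.1402282714844), (111.7567138671875, 8.061501502990723), 6.34019136428833) [array([0.5052, 0.3089, 0.133 ]), array([0.4866, 0.1191, 0.133 ])]
jar [ 0.705 -0.084  0.11 ]
wb [ 0.602 -0.468  0.17 ]
vial [ 0.438 -0.064  0.09 ]
```

View pics/crop.png

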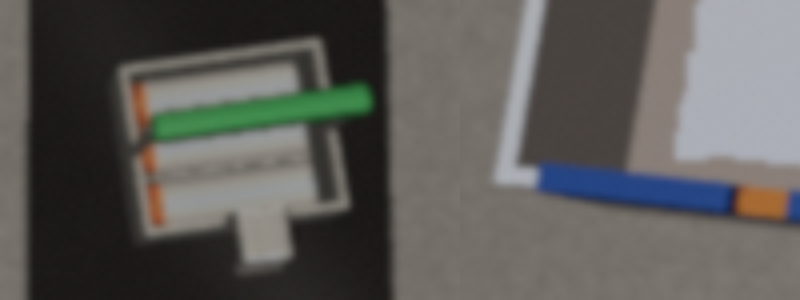

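The crop confirms the choice: a steel basket with its hook toward the robot, handle 91 mm long and at z=0.146, both as specified. The notch is seen at about (0.497, 0.216) and the tub yaw is about -5.6°. Next I work out the first move.

```bash
cat >> h.py <<'E'
from scipy.spatial.transform import Rotation as Ro
def plan(p,yaw):
    """shift (tool axes now, mm), turn (rotvec tool, deg) to TCP p, tool down, jaw axis along yaw"""
    s=get_state();q=s["orientation"];R=Ro.from_quat([q[1],q[2],q[3],q[0]]);M=R.as_matrix()
    best=None
    for k in(0,180):
        z=np.array([np.cos(np.radians(yaw+k)),np.sin(np.radians(yaw+k)),0]);y=np.array([0,0,-1.]);T=np.c_[np.cross(y,z),y,z]
        rv=(R.inv()*Ro.from_matrix(T)).as_rotvec(degrees=True)
        print("t",round(float(s["time"]),2),"tcp",np.round(s["ee_pos"],4),"jaw yaw",round(np.degrees(np.arctan2(M[1,2],M[0,2])),2),"turn",np.round(rv,2),"shift now-axes",np.round(M.T@(np.array(p)-s["ee_pos"])*1000,1),"after-turn axes",np.round(T.T@(np.array(p)-s["ee_pos"])*1000,1)," q6",round(s["joint_positions"][5],2),"F",np.round(s["wrist_force"],2),"op",round(s["opening"],4))
E
python3 -c "
from h import *
plan((.5277,-.2952,.2),10.6)"
```

```text
t 0.7 tcp [ 0.2254 -0.529   0.2055] jaw yaw -66.92 turn [-1.000e-02 -7.752e+01  1.000e-02] shift now-axes [-369.8    5.5  -96.6] after-turn axes [-174.2    5.5  340.2]  q6 -0.12 F [ 0.35  0.93 -0.44] op 0.094
t 0.7 tcp [ 0.2254 -0.529   0.2055] jaw yaw -66.92 turn [-1.0000e-02  1.0248e+02 -1.0000e-02] shift now-axes [-369.8    5.5  -96.6] after-turn axes [ 174.2    5.5 -340.2]  q6 -0.12 F [ 0.35  0.93 -0.44] op 0.094
```

```bash
python3 -m creep '[[[0,0,0,0,-9.7,0],[0,0,0,0,-9.7,0],[0,0,0,0,-9.7,0],[0,0,0,0,-9.7,0],[0,0,0,0,-9.7,0],[0,0,0,0,-9.7,0],[0,0,0,0,-9.7,0],[0,0,0,0,-9.6,0]]]' 0 && python3 -m creep '[[[-17.4,0,34,0,0,0],[-17.4,0,34,0,0,0],[-17.4,0,34,0,0,0],[-17.4,0,34,0,0,0],[-17.4,0,34,0,0,0],[-17.4,0,34,0,0,0],[-17.4,0,34,0,0,0],[-17.4,0,34,0,0,0],[-17.4,0,34,0,0,0],[-17.6,5.5,34,0,0,0],[0,0,0,0,0,0],[0,0,0,0,0,0]]]'
python3 - <<'E'
from h import *
plan((.5277,-.2952,.127),10.6)
w=read_camera("wrist");save("w1",w["image"])
hsv=cv2.cvtColor(w["image"],cv2.COLOR_RGB2HSV);m=cv2.inRange(hsv,(45,90,40),(85,255,255))
n,l,st,c=cv2.connectedComponentsWithStats(m);
for i in range(1,n):
  if st[i,4]>300:
    r=cv2.minAreaRect(np.argwhere(l==i)[:,::-1].astype(np.float32));q=cv2.boxPoints(r);print(st[i],r,[np.round(onz(w,u,.152),4) for u in q])
E
```

```text
time: 1.7
ee_pos: [0.2254, -0.529, 0.2055]
orientation: [-0.545, 0.545, -0.45, 0.45]
wrist_force: [-0.5, -0.6, 0.8]
opening: 0.0938
time: 3.2
ee_pos: [0.5271, -0.2957, 0.1999]
orientation: [-0.544, 0.544, -0.452, 0.452]
wrist_force: [-0.0, -0.2, 0.3]
opening: 0.0941
t 3.2 tcp [ 0.5271 -0.2957  0.1999] jaw yaw 10.6 turn [ 0.05 -0.    0.02] shift now-axes [-0.4 72.9  0.7] after-turn axes [-0.4 72.9  0.7]  q6 -0.81 F [-0.01 -0.23  0.27] op 0.0941
t 3.2 tcp [ 0.5271 -0.2957  0.1999] jaw yaw 10.6 turn [-3.0e-02  1.8e+02  9.0e-02] shift now-axes [-0.4 72.9  0.7] after-turn axes [ 0.4 72.9 -0.7]  q6 -0.81 F [-0.01 -0.23  0.27] op 0.0941
[ 315  181   23  141 2579] ((325.810546875, 250.9825439453125), (20.297292709350586, 140.33477783203125), 1.450216293334961) [array([ 0.5291, -0.3381,  0.152 ]), array([ 0.5152, -0.2492,  0.152 ]), array([ 0.5269, -0.2473,  0.152 ]), array([ 0.542, -0.336,  0.152])]
[ 526  269  114   55 2874] ((585.7453002929688, 297.3584899902344), (27.472108840942383, 117.99270629882812), 74.05460357666016) [array([ 0.6583, -0.2994,  0.152 ]), array([ 0.7207, -0.2657,  0.152 ]), array([ 0.7321, -0.2814,  0.152 ]), array([ 0.6688, -0.3162,  0.152 ])]
```

View pics/w1.png

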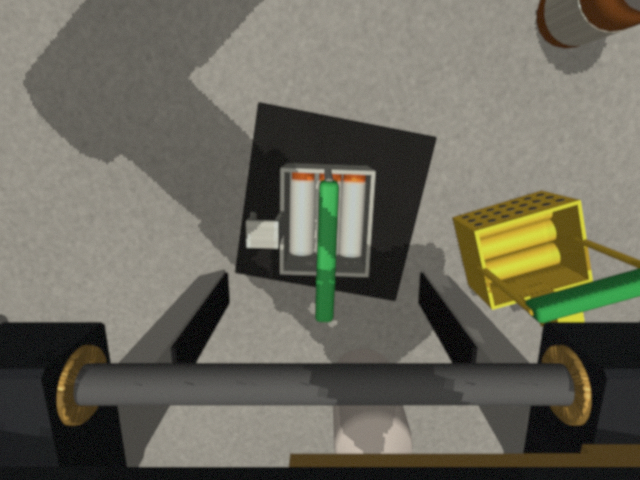

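The wrist view shows the bar at (326,250) centred between the fingers, with the hook at (262,234) on the robot side. Bar centre is about (0.528,-0.293), yaw about 9.5°. Descending to grip.

```bash
python3 -m creep '[[[0,12,1,0,1,0],[-1.5,12,0,0,0,0],[0,12,0,0,0,0],[0,12,0,0,0,0],[0,12,0,0,0,0],[0,12,0,0,0,0],[0,0,0,0,0,0],[0,0,0,0,0,0]]]' 0 && python3 -m creep '[[[0,0,0,0,0,0],[0,0,0,0,0,0],[0,0,0,0,0,0],[0,0,0,0,0,0],[0,0,0,0,0,0],[0,0,0,0,0,0],[0,0,0,0,0,0],[0,0,0,0,0,0]]]' 255 45 && python3 -m creep '[[[0,-4,0,0,0,0],[0,-8,0,0,0,0],[0,-20,0,0,0,0],[0,-25,0,0,0,0],[0,-25,0,0,0,0],[0,-25,0,0,0,0],[0,-25,0,0,0,0],[0,-20,0,0,0,0],[0,-8,0,0,0,0],[0,0,0,0,0,0],[0,0,0,0,0,0]]]'
```

```text
time: 4.25
ee_pos: [0.5286, -0.2939, 0.1282]
orientation: [-0.54, 0.54, -0.456, 0.457]
wrist_force: [0.3, -0.4, -0.7]
opening: 0.0938
time: 5.25
ee_pos: [0.5284, -0.2937, 0.128]
orientation: [-0.54, 0.54, -0.456, 0.457]
wrist_force: [-1.1, 0.2, 0.0]
opening: 0.0176
time: 6.62
ee_pos: [0.5279, -0.2933, 0.2869]
orientation: [-0.54, 0.54, -0.457, 0.456]
wrist_force: [0.5, -0.7, -2.9]
opening: 0.0119
```

Gripped, opening 11.9 mm and about 3 N of weight. Next, carry it above the notch.

```bash
python3 -c "
from h import *
plan((.5438,.2112,.287),-5.6)"
```

```text
t 6.62 tcp [ 0.5279 -0.2933  0.2869] jaw yaw 9.58 turn [ 0.1  15.18 -0.07] shift now-axes [-4.948e+02  4.000e-01  9.970e+01] after-turn axes [-5.037e+02 -1.000e-01 -3.340e+01]  q6 -0.79 F [ 0.5  -0.66 -2.87] op 0.0119
t 6.62 tcp [ 0.5279 -0.2933  0.2869] jaw yaw 9.58 turn [-1.0000e-01 -1.6482e+02 -1.4000e-01] shift now-axes [-4.948e+02  4.000e-01  9.970e+01] after-turn axes [ 5.037e+02 -1.000e-01  3.340e+01]  q6 -0.79 F [ 0.5  -0.66 -2.87] op 0.0119
```

```bash
python3 -m creep '[[[0,0,0,0,3.8,0],[0,0,0,0,3.8,0],[0,0,0,0,3.8,0],[0,0,0,0,3.8,0],[-10,0,0,0,0,0],[-20,0,-2,0,0,0],[-30,0,-2,0,0,0],[-30,0,-2,0,0,0],[-30,0,-2,0,0,0],[-30,0,-2,0,0,0],[-30,0,-2,0,0,0],[-30,0,-2,0,0,0]]]' && python3 -m creep '[[[-30,0,-2,0,0,0],[-30,0,-2,0,0,0],[-30,0,-2,0,0,0],[-30,0,-2,0,0,0],[-30,0,-2,0,0,0],[-30,0,-2,0,0,0],[-30,0,-2,0,0,0],[-30,0,-2.4,0,0,0],[-20,0,-2,0,0,0],[-10,0,-1,0,0,0],[-3.7,0,0,0,0,0],[0,0,0,0,0,0]]]' && python3 -m creep '[[[0,0,0,0,0,0],[0,0,0,0,0,0],[0,0,0,0,0,0]]]'
python3 - <<'E'
from h import *
plan((.5438,.2112,.287),-5.6)
w=read_camera("wrist");a=read_camera("scene");b=read_camera("top")
save("p1",np.vstack([np.hstack([w["image"][60:360,120:520],cv2.resize(a["image"][150:350,380:540],(400,300))]),np.hstack([cv2.resize(b["image"][160:310,40:240],(400,300)),cv2.resize(a["image"],(400,300))])]))
for c,l in((w,"w"),(b,"t")):
  hsv=cv2.cvtColor(c["image"],cv2.COLOR_RGB2HSV);m=cv2.inRange(hsv,(45,90,40),(85,255,255));n,L,st,_=cv2.connectedComponentsWithStats(m)
  for i in range(1,n):
    if st[i,4]>150:
      r=cv2.minAreaRect(np.argwhere(L==i)[:,::-1].astype(np.float32));print(l,r,np.round(onz(c,r[0],.311),4),[np.round(onz(c,u,.311)[:2],4) for u in cv2.boxPoints(r)])
  m=cv2.inRange(hsv,(5,150,80),(18,255,255));n,L,st,ce=cv2.connectedComponentsWithStats(m)
  for i in range(1,n):
    if st[i,4]>30: print(l,"or",st[i],np.round(onz(c,ce[i],.123),4))
E
```

```text
time: 8.12
ee_pos: [0.5343, -0.0807, 0.288]
orientation: [0.475, -0.475, 0.524, -0.523]
wrist_force: [0.3, -0.6, -3.4]
opening: 0.0114
time: 9.62
ee_pos: [0.5426, 0.1904, 0.2879]
orientation: [-0.475, 0.475, -0.524, 0.524]
wrist_force: [-0.5, 0.2, -3.5]
opening: 0.0114
time: 10.0
ee_pos: [0.5426, 0.1906, 0.288]
orientation: [-0.475, 0.475, -0.524, 0.524]
wrist_force: [-0.1, 0.8, -3.4]
opening: 0.0117
t 10.0 tcp [0.5426 0.1906 0.288 ] jaw yaw -5.66 turn [-0.   -0.06  0.01] shift now-axes [-20.7   1.   -0.8] after-turn axes [-20.7   1.   -0.8]  q6 0.32 F [-0.1   0.81 -3.4 ] op 0.0117
t 10.0 tcp [0.5426 0.1906 0.288 ] jaw yaw -5.66 turn [-1.0000e-02  1.7994e+02 -1.0000e-02] shift now-axes [-20.7   1.   -0.8] after-turn axes [20.7  1.   0.8]  q6 0.32 F [-0.1   0.81 -3.4 ] op 0.0117
w ((323.9999694824219, 282.5), (27.999996185302734, 160.99996948242188), 0.0) [0.5442 0.2025 0.311 ] [array([0.534 , 0.1642]), array([0.542 , 0.2379]), array([0.5533, 0.2368]), array([0.5467, 0.1629])]
w or [281 188  27   6 153] [0.5196 0.2193 0.123 ]
w or [329 188  13   6  72] [0.5558 0.2157 0.123 ]
w or [345 188  27   6 160] [0.5761 0.2137 0.123 ]
w or [487 406  20  10 101] [ 0.7024 -0.0277  0.123 ]
t ((420.691162109375, 151.4853057861328), (51.62107467651367, 8.231931686401367), 59.03623962402344) [ 0.6584 -0.267   0.311 ] [array([ 0.6876, -0.2436]), array([ 0.6939, -0.2537]), array([ 0.6296, -0.29  ]), array([ 0.6234, -0.2801])]
t ((108.83486938476562, 231.9495391845703), (35.21061325073242, 8.695565223693848), 9.865806579589844) [0.5394 0.168  0.311 ] [array([0.5374, 0.1935]), array([0.5496, 0.1923]), array([0.5415, 0.1427]), array([0.5293, 0.144 ])]
t or [287 166  29  14  89] [ 0.6728 -0.0883  0.123 ]
t or [ 97 249   6   9  34] [0.5352 0.255  0.123 ]
t or [114 272  12   7  65] [0.4964 0.2178 0.123 ]
```

View pics/p1.png

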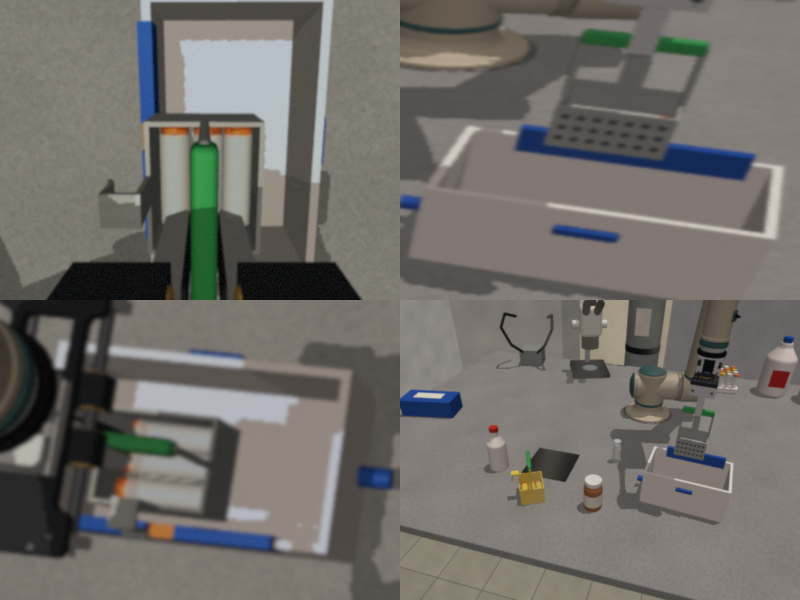

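Basket held level over the tub, about 20 mm short of the notch in y. I'll close that gap and lower until the lip is just above the rail.

```bash
python3 -m creep '[[[-5,0,-0.2,0,0,0],[-7,0,-0.3,0,0,0],[-5,0,-0.3,0,0,0],[-3,0,0,0,0,0],[0,10,0,0,0,0],[0,18,0,0,0,0],[0,18,0,0,0,0],[0,18,0,0,0,0],[0,18,0,0,0,0],[0,10,0,0,0,0],[0,5,0,0,0,0],[0,0,0,0,0,0]]]'
python3 - <<'E'
from h import *
plan((.5438,.2112,.190),-5.6)
w=read_camera("wrist");a=read_camera("scene");b=read_camera("top")
A=cv2.resize(w["image"][160:360,180:440],(520,400),interpolation=cv2.INTER_CUBIC)
B=cv2.resize(b["image"][220:300,50:190],(560,320)[:2],interpolation=cv2.INTER_CUBIC)
save("p2",np.vstack([cv2.resize(w["image"][150:330,180:480],(500,300)),cv2.resize(b["image"][230:294,60:167],(500,300),interpolation=cv2.INTER_CUBIC)]))
E
```

```text
time: 11.65
ee_pos: [0.5437, 0.2109, 0.1909]
orientation: [-0.475, 0.475, -0.524, 0.524]
wrist_force: [-0.1, 0.8, -2.9]
opening: 0.0118
t 11.65 tcp [0.5437 0.2109 0.1909] jaw yaw -5.63 turn [-0.   -0.03  0.01] shift now-axes [-0.3  0.9  0. ] after-turn axes [-0.3  0.9  0. ]  q6 0.35 F [-0.09  0.81 -2.94] op 0.0118
t 11.65 tcp [0.5437 0.2109 0.1909] jaw yaw -5.63 turn [-2.0000e-02  1.7997e+02 -0.0000e+00] shift now-axes [-0.3  0.9  0. ] after-turn axes [ 0.3  0.9 -0. ]  q6 0.35 F [-0.09  0.81 -2.94] op 0.0118
```

View pics/p2.png

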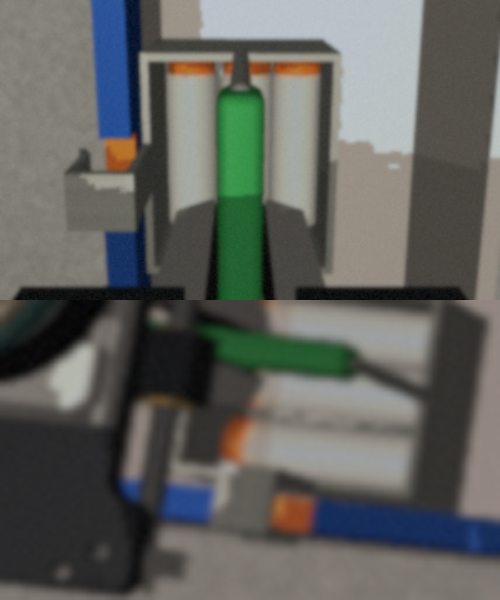

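The lip straddles the rail cleanly. The wrist crop shows the hook top plate at about (102,200), with orange just ahead of it. I'll compute the y-offset between hook and notch from these views.

```bash
python3 - <<'E'
from h import *
w=read_camera("wrist");b=read_camera("top")
f=lambda c,r:(180+c*.6,150+r*.6); g=lambda c,r:(60+c*.214,230+(r-300)*64/300)
ax=np.array([np.cos(np.radians(-5.63)),np.sin(np.radians(-5.63))]);ay=np.array([-ax[1],ax[0]])
def pr(n,X): print(n,np.round(X,4),"tub-dir x,y",np.round([(X[:2]-[.4975,.2155])@ax*1e3,(X[:2]-[.4975,.2155])@ay*1e3],1))
pr("w hook far",onz(w,f(102,172),.176));pr("w hook near",onz(w,f(102,230),.176))
pr("w hook left far",onz(w,f(66,172),.176));pr("w hook right",onz(w,f(137,172),.176))
pr("w notch far edge top",onz(w,f(118,137),.133))
pr("w rail L",onz(w,f(95,60),.133));pr("w rail R",onz(w,f(133,60),.133))
pr("t hook left",onz(b,g(217,500),.176));pr("t hook right",onz(b,g(275,500),.176))
pr("t orange right floor",onz(b,g(313,512),.133));pr("t rail far",onz(b,g(400,514),.133));pr("t rail near",onz(b,g(400,545),.133));
X=np.array([.5437,.2109])-.0465*ax;pr("hook by TCP",np.r_[X,.172])
E
```

```text
w hook far [0.5026 0.2286 0.176 ] tub-dir x,y [ 3.8 13.6]
w hook near [0.4996 0.2092 0.176 ] tub-dir x,y [ 2.7 -6. ]
w hook left far [0.4913 0.2298 0.176 ] tub-dir x,y [-7.6 13.6]
w hook right [0.5136 0.2276 0.176 ] tub-dir x,y [14.8 13.6]
w notch far edge top [0.5    0.2297 0.133 ] tub-dir x,y [ 1.1 14.4]
w rail L [0.4958 0.2595 0.133 ] tub-dir x,y [-6.  43.6]
w rail R [0.5098 0.2581 0.133 ] tub-dir x,y [ 8.  43.6]
t hook left [0.4956 0.2198 0.176 ] tub-dir x,y [-2.4  4.1]
t hook right [0.4958 0.1996 0.176 ] tub-dir x,y [ -0.1 -15.9]
t orange right floor [0.4959 0.2013 0.133 ] tub-dir x,y [ -0.2 -14.2]
t rail far [0.4955 0.1698 0.133 ] tub-dir x,y [  2.5 -45.7]
t rail near [0.4844 0.1691 0.133 ] tub-dir x,y [ -8.5 -47.4]
hook by TCP [0.4974 0.2155 0.172 ] tub-dir x,y [-0.1 -0. ]
```

The two cameras disagree by a few mm on the hook's y, so I'll feel for it. Lowering gently, watching the force.

```bash
python3 -m creep '[[[0,3,0,0,0,0],[0,3,0,0,0,0],[0,3,0,0,0,0],[0,2,0,0,0,0],[0,2,0,0,0,0],[0,0,0,0,0,0],[0,0,0,0,0,0]]]' && python3 -m creep '[[[0,2,0,0,0,0],[0,2,0,0,0,0],[0,2,0,0,0,0],[0,2,0,0,0,0],[0,0,0,0,0,0],[0,0,0,0,0,0]]]' && python3 -m creep '[[[0,2,0,0,0,0],[0,2,0,0,0,0],[0,2,0,0,0,0],[0,2,0,0,0,0],[0,0,0,0,0,0],[0,0,0,0,0,0]]]'
```

```text
time: 12.78
ee_pos: [0.5438, 0.2109, 0.178]
orientation: [-0.475, 0.475, -0.524, 0.524]
wrist_force: [-0.9, 0.5, -3.0]
opening: 0.0117
time: 13.52
ee_pos: [0.5437, 0.2109, 0.17]
orientation: [-0.475, 0.475, -0.524, 0.524]
wrist_force: [-0.9, -0.1, -2.2]
opening: 0.0115
time: 14.28
ee_pos: [0.5437, 0.2109, 0.162]
orientation: [-0.475, 0.475, -0.524, 0.524]
wrist_force: [0.2, -0.2, -3.2]
opening: 0.0114
```

```bash
python3 -m creep '[[[0,2,0,0,0,0],[0,2,0,0,0,0],[0,2,0,0,0,0],[0,1,0,0,0,0],[0,0,0,0,0,0],[0,0,0,0,0,0]]]' && python3 -m creep '[[[0,1,0,0,0,0],[0,1,0,0,0,0],[0,0,0,0,0,0]]]' && python3 -m creep '[[[0,1,0,0,0,0],[0,0.5,0,0,0,0],[0,0,0,0,0,0]]]'
python3 - <<'E'
from h import *
w=read_camera("wrist");a=read_camera("scene");b=read_camera("top")
save("p3",np.vstack([cv2.resize(w["image"][180:300,180:380],(500,300),interpolation=cv2.INTER_CUBIC),cv2.resize(b["image"][230:294,60:167],(500,300),interpolation=cv2.INTER_CUBIC)]))
E
```

```text
time: 15.02
ee_pos: [0.5437, 0.2109, 0.155]
orientation: [-0.475, 0.475, -0.524, 0.524]
wrist_force: [0.1, 0.0, -3.4]
opening: 0.0117
time: 15.4
ee_pos: [0.5436, 0.2109, 0.1528]
orientation: [0.475, -0.475, 0.524, -0.524]
wrist_force: [-0.4, -0.5, -3.8]
opening: 0.0119
time: 15.78
ee_pos: [0.5437, 0.2109, 0.1514]
orientation: [-0.475, 0.475, -0.524, 0.524]
wrist_force: [-0.3, 0.0, -2.6]
opening: 0.0117
```

View pics/p3.png

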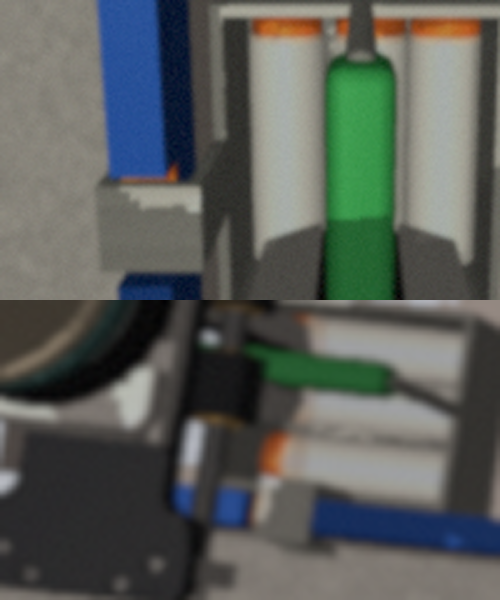

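In both views the hook now covers the notch, with only a sliver of orange at wrist crop (150,178). Continuing gently down.

```bash
python3 -m creep '[[[0,0.7,0,0,0,0],[0,0,0,0,0,0]]]' && python3 -m creep '[[[0,0.7,0,0,0,0],[0,0,0,0,0,0]]]' && python3 -m creep '[[[0,0.7,0,0,0,0],[0,0,0,0,0,0]]]'
```

```text
time: 16.18
ee_pos: [0.5436, 0.2109, 0.1507]
orientation: [-0.475, 0.475, -0.524, 0.524]
wrist_force: [-0.4, -0.5, -2.4]
opening: 0.0117
time: 16.42
ee_pos: [0.5436, 0.2109, 0.1499]
orientation: [0.475, -0.475, 0.524, -0.524]
wrist_force: [0.1, -0.1, -4.3]
opening: 0.0118
time: 16.68
ee_pos: [0.5438, 0.2109, 0.1495]
orientation: [-0.475, 0.475, -0.524, 0.524]
wrist_force: [-0.7, 0.1, -2.5]
opening: 0.0114
```

```bash
python3 -m creep '[[[0,0.8,0,0,0,0],[0,0,0,0,0,0]]]' && python3 -m creep '[[[0,0.8,0,0,0,0],[0,0,0,0,0,0]]]' && python3 -m creep '[[[0,0.8,0,0,0,0],[0,0,0,0,0,0]]]' && python3 -m creep '[[[0,0.8,0,0,0,0],[0,0,0,0,0,0]]]'
```

```text
time: 16.92
ee_pos: [0.544, 0.2109, 0.1493]
orientation: [-0.475, 0.475, -0.524, 0.524]
wrist_force: [-1.0, -0.4, 2.3]
opening: 0.0117
time: 17.18
ee_pos: [0.5442, 0.211, 0.1491]
orientation: [-0.475, 0.474, -0.524, 0.524]
wrist_force: [-0.6, -1.3, 7.4]
opening: 0.0116
time: 17.42
ee_pos: [0.5443, 0.211, 0.1489]
orientation: [-0.476, 0.474, -0.523, 0.524]
wrist_force: [-0.4, -1.5, 8.1]
opening: 0.0119
time: 17.68
ee_pos: [0.5445, 0.211, 0.1486]
orientation: [-0.476, 0.474, -0.523, 0.524]
wrist_force: [-1.3, -1.0, 12.2]
opening: 0.0115
```

Contact at about 15 N, roughly 7 mm above the expected notch depth, so the hook is on the rail top, probably catching one notch edge. I'll back off and look closer.

```bash
python3 -m creep '[[[0,-2,0,0,0,0],[0,-1.5,0,0,0,0],[0,-0.5,0,0,0,0],[0,0,0,0,0,0],[0,0,0,0,0,0]]]'
python3 - <<'E'
from h import *
plan((.5438,.2112,.151),-5.6)
w=read_camera("wrist");b=read_camera("top");a=read_camera("scene")
save("p4",np.hstack([cv2.resize(w["image"][230:310,205:275],(525,600),interpolation=cv2.INTER_CUBIC),np.vstack([cv2.resize(b["image"][255:290,95:130],(270,270),interpolation=cv2.INTER_CUBIC),cv2.resize(a["image"][225:270,450:487],(270,330),interpolation=cv2.INTER_CUBIC)])]))
E
```

```text
time: 18.3
ee_pos: [0.5433, 0.2109, 0.1495]
orientation: [0.474, -0.475, 0.524, -0.524]
wrist_force: [-0.4, 0.4, -3.3]
opening: 0.0117
t 18.3 tcp [0.5433 0.2109 0.1495] jaw yaw -5.62 turn [ 0.07 -0.02  0.02] shift now-axes [-0.4 -1.5  0.4] after-turn axes [-0.4 -1.5  0.4]  q6 0.35 F [-0.43  0.39 -3.27] op 0.0117
t 18.3 tcp [0.5433 0.2109 0.1495] jaw yaw -5.62 turn [-4.0000e-02  1.7998e+02  1.1000e-01] shift now-axes [-0.4 -1.5  0.4] after-turn axes [ 0.4 -1.5 -0.4]  q6 0.35 F [-0.43  0.39 -3.27] op 0.0117
```

View pics/p4.png

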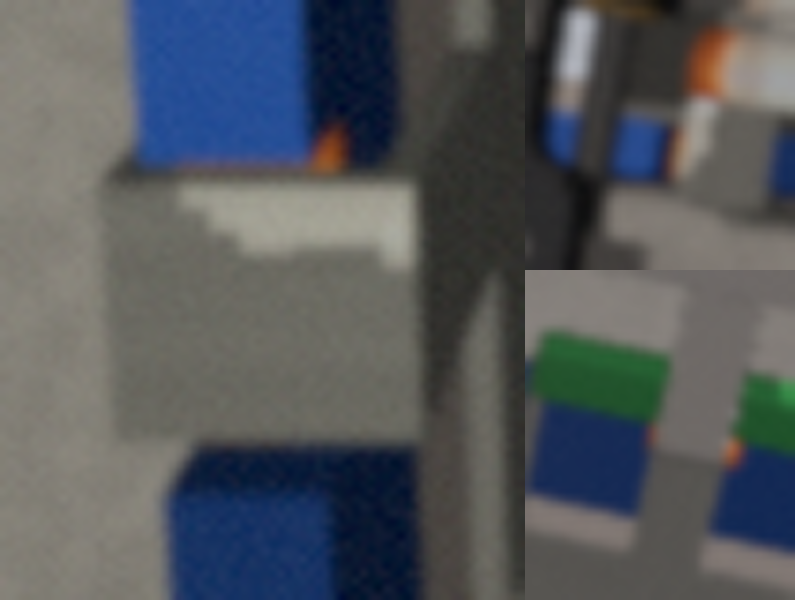

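```bash
python3 - <<'E'
from h import *
w=read_camera("wrist");f=lambda c,r:(205+c*70/525,230+r*80/600)
ax=np.array([np.cos(np.radians(-5.63)),np.sin(np.radians(-5.63))]);ay=np.array([-ax[1],ax[0]])
def pr(n,X): print(n,"tub-dir x,y",np.round([(X[:2]-[.4975,.2155])@ax*1e3,(X[:2]-[.4975,.2155])@ay*1e3],1))
print(-P(w)[1].T@P(w)[2])
pr("notch far",onz(w,f(220,165),.133));pr("notch near",onz(w,f(250,490),.133));
pr("rail L",onz(w,f(133,60),.133));pr("rail R",onz(w,f(305,60),.133))
pr("rail L near",onz(w,f(172,520),.133));pr("rail R near",onz(w,f(330,520),.133))
for z in(.135,.138):
  pr("hook far",onz(w,f(220,182),z));pr("hook near",onz(w,f(250,440),z));pr("hook L",onz(w,f(105,300),z));pr("hook R",onz(w,f(417,300),z))
E
```

```text
[0.5508681  0.28344244 0.3290294 ]
notch far tub-dir x,y [-0.9 13.6]
notch near tub-dir x,y [ -0.1 -11. ]
rail L tub-dir x,y [-6.5 21.3]
rail R tub-dir x,y [ 5.5 21.3]
rail L near tub-dir x,y [ -5.9 -13.4]
rail R near tub-dir x,y [  5.6 -13.4]
hook far tub-dir x,y [-0.5 13. ]
hook near tub-dir x,y [ 0.6 -6.3]
hook L tub-dir x,y [-9.1  4.3]
hook R tub-dir x,y [13.   4.3]
hook far tub-dir x,y [ 0.3 13.9]
hook near tub-dir x,y [ 1.3 -5.1]
hook L tub-dir x,y [-8.2  5.3]
hook R tub-dir x,y [13.5  5.3]
```

The wrist view is consistent: notch 24.6 mm wide centred at +1.3, hook 19 mm wide centred at about +3.8. The hook therefore overlaps the far edge by about 2 mm. I'll shift 2.5 mm towards -y (tool +x) and feel again.

```bash
python3 -m creep '[[[0,-2,0,0,0,0],[1.5,0,0.3,0,0,0],[1,0,0.2,0,0,0],[0,1,0,0,0,0],[0,0.5,0,0,0,0],[0,0,0,0,0,0],[0,0,0,0,0,0]]]' && python3 -m creep '[[[0,0.8,0,0,0,0],[0,0,0,0,0,0]]]' && python3 -m creep '[[[0,0.8,0,0,0,0],[0,0,0,0,0,0]]]' && python3 -m creep '[[[0,0.8,0,0,0,0],[0,0,0,0,0,0]]]'
```

```text
time: 19.38
ee_pos: [0.5441, 0.2087, 0.1507]
orientation: [0.475, -0.475, 0.524, -0.524]
wrist_force: [0.3, 1.8, -2.5]
opening: 0.0118
time: 19.62
ee_pos: [0.544, 0.2086, 0.1499]
orientation: [0.475, -0.475, 0.524, -0.524]
wrist_force: [1.3, 2.8, -2.4]
opening: 0.012
time: 19.88
ee_pos: [0.5441, 0.2086, 0.1494]
orientation: [-0.475, 0.475, -0.524, 0.524]
wrist_force: [0.4, 3.2, 0.1]
opening: 0.0118
time: 20.12
ee_pos: [0.5443, 0.2086, 0.1491]
orientation: [-0.475, 0.474, -0.524, 0.524]
wrist_force: [1.3, 2.6, 4.8]
opening: 0.0118
```

```bash
python3 -m creep '[[[0,-1.2,0,0,0,0],[0,0,0,0,0,0],[0,0,0,0,0,0],[0,0,0,0,0,0]]]'
python3 - <<'E'
from h import *
plan((.5438,.2112,.151),-5.6)
w=read_camera("wrist");b=read_camera("top");a=read_camera("scene")
for c,box in((b,(60,200,160,300)),(a,(430,180,520,260)),(w,(250,200,400,400))):
  hsv=cv2.cvtColor(c["image"],cv2.COLOR_RGB2HSV);m=cv2.inRange(hsv,(45,90,40),(85,255,255));x0,y0,x1,y1=box
  z=np.zeros_like(m);z[y0:y1,x0:x1]=m[y0:y1,x0:x1];p=np.argwhere(z)[:,::-1];print(p.min(0),p.max(0),cv2.minAreaRect(p.astype(np.float32)))
X=np.array([.5438,.2087,.1675]);
for c in(a,b):
  K,R,t=P(c);print(proj(c,X))
save("p5",np.hstack([cv2.resize(w["image"][220:310,205:275],(466,600),interpolation=cv2.INTER_CUBIC),cv2.resize(a["image"][205:265,445:478],(330,600),interpolation=cv2.INTER_CUBIC)]))
E
```

```text
time: 20.62
ee_pos: [0.5441, 0.2085, 0.1494]
orientation: [-0.475, 0.475, -0.524, 0.524]
wrist_force: [1.3, 3.3, 1.7]
opening: 0.0119
t 20.62 tcp [0.5441 0.2085 0.1494] jaw yaw -5.62 turn [-0.02 -0.02 -0.01] shift now-axes [-2.6 -1.6 -0.6] after-turn axes [-2.6 -1.6 -0.6]  q6 0.34 F [1.29 3.32 1.69] op 0.0119
t 20.62 tcp [0.5441 0.2085 0.1494] jaw yaw -5.62 turn [ 1.0000e-02  1.7998e+02 -3.0000e-02] shift now-axes [-2.6 -1.6 -0.6] after-turn axes [ 2.6 -1.6  0.6]  q6 0.34 F [1.29 3.32 1.69] op 0.0119
[114 239] [144 249] ((128.8818359375, 245.12037658691406), (31.154165267944336, 7.4844841957092285), 10.784297943115234)
[449 234] [496 251] ((472.51922607421875, 242.40386962890625), (47.06787872314453, 9.217458724975586), 11.309932708740234)
[309 202] [338 363] ((323.9197082519531, 282.6393737792969), (28.168434143066406, 161.07406616210938), 0.8951737284660339)
[[472.46713696 241.00878751]]
[[117.17262892 243.88953011]]
```

View pics/p5.png

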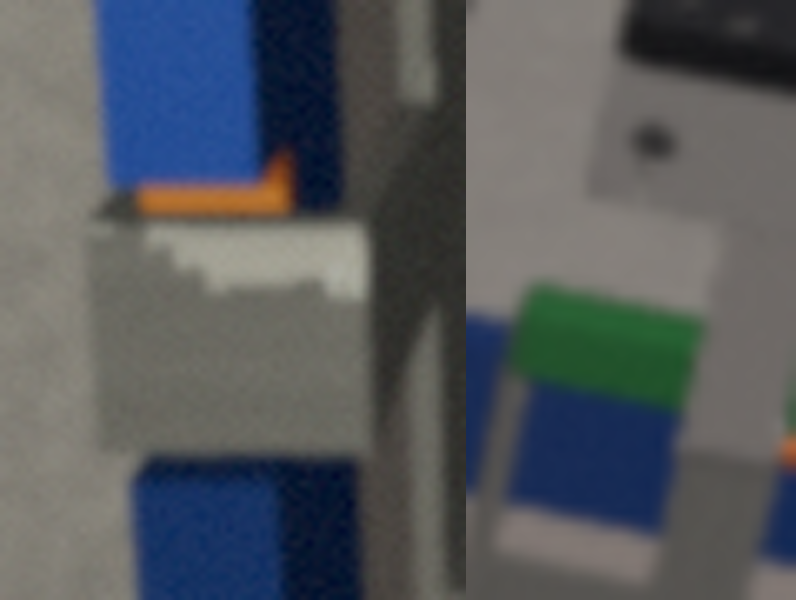

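Now the hook straddles the notch with gaps on both sides: orange at crop row 200 and the near wall at row 470. So y is about right. The side force suggests rubbing in x: the hook reads about 3 mm too far +x. I'll raise slightly, correct x, and watch the forces and moments.

```bash
T='from station import get_state as g;import numpy as n;s=g();print("F",n.round(s["wrist_force"],1),"M",n.round(s["torque"],2),n.round(s["ee_pos"]*1000,1) if hasattr(s["ee_pos"],"shape") else s["ee_pos"])'; python3 -m creep '[[[0,-1.5,0,0,0,0],[0,-1.5,0,0,0,0],[-0.6,0,0,0,0,0],[0,0,0,0,0,0],[0,0,0,0,0,0],[0,0,0,0,0,0]]]' >/dev/null; python3 -c "$T"
python3 -m creep '[[[0,0,-1,0,0,0],[0,0,0,0,0,0],[0,0,0,0,0,0]]]'>/dev/null; python3 -c "$T";python3 -m creep '[[[0,0,-1,0,0,0],[0,0,0,0,0,0],[0,0,0,0,0,0]]]'>/dev/null; python3 -c "$T"; python3 -m creep '[[[0,0,0,0,0,0],[0,0,0,0,0,0]]]'>/dev/null; python3 -c "$T"
```

```text
F [-1.   1.6 -3.3] M [ 0.48 -0.02 -0.11] [543.5 208.7 152.3]
F [ 0.4  2.2 -4.1] M [ 0.32 -0.29 -0.02] [543.3 208.9 152.6]
F [ 0.9  0.5 -3.1] M [ 0.25 -0.24 -0.14] [542.1 209.1 152.6]
F [ 0.1  0.9 -2.4] M [ 0.17 -0.21 -0.01] [541.9 209.1 152.5]
```

```bash
T='from station import get_state as g;import numpy as n;s=g();print("F",n.round(s["wrist_force"],1),"M",n.round(s["torque"],2),n.round(n.array(s["ee_pos"])*1000,1))'; 
python3 -m creep '[[[0,1,0,0,0,0],[0,1,0,0,0,0],[0,0,0,0,0,0],[0,0,0,0,0,0]]]'>/dev/null; python3 -c "$T"; python3 -m creep '[[[0,0.8,0,0,0,0],[0,0,0,0,0,0],[0,0,0,0,0,0]]]'>/dev/null; python3 -c "$T"; python3 -m creep '[[[0,0.8,0,0,0,0],[0,0,0,0,0,0],[0,0,0,0,0,0]]]'>/dev/null; python3 -c "$T"; python3 -m creep '[[[0,0.8,0,0,0,0],[0,0,0,0,0,0],[0,0,0,0,0,0]]]'>/dev/null; python3 -c "$T"
```

```text
F [-0.2  1.2 -3.7] M [ 0.15  0.01 -0.04] [541.7 209.1 150.2]
F [ 0.2  0.6 -3.1] M [ 0.08 -0.03 -0.01] [541.9 209.1 149.6]
F [0.3 0.2 1.3] M [ 0.06  0.25 -0.  ] [542.1 209.2 149.3]
F [-0.6  0.4  5.7] M [-0.03  0.49  0.01] [542.3 209.2 149.1]
```

Every press stops at the same TCP height, z=0.1493, and the moment puts the contact at the hook. Kinematically the hook underside would be at 0.130, but only if nothing slipped in the grip. I'll check the handle's true height from the scene camera, calibrated on the initial view.

```bash
python3 - <<'E'
from h import *
s=get_state();e=np.array(s["ee_pos"])
a=read_camera("scene")
def box(c,C,yaw):
    y=np.radians(yaw);ax=np.array([np.cos(y),np.sin(y),0]);ay=np.array([-ax[1],ax[0],0]);az=np.array([0,0,1.])
    V=np.array([C+i*.006*ax+j*.045*ay+k*.009*az for i in(-1,1) for j in(-1,1) for k in(-1,1)]);p=proj(c,V);h=cv2.convexHull(p.astype(np.float32));return np.round([*p.min(0),*p.max(0)],1)
def meas(im,b):
    hsv=cv2.cvtColor(im,cv2.COLOR_RGB2HSV);m=cv2.inRange(hsv,(45,90,40),(85,255,255));x0,y0,x1,y1=b
    q=np.argwhere(m[y0:y1,x0:x1])[:,::-1]+[x0,y0];return q.min(0),q.max(0)+1
im0=cv2.cvtColor(cv2.imread("pics/scene.png"),cv2.COLOR_BGR2RGB)
print("init meas",meas(im0,(205,195,270,220)),"pred",box(a,np.array([.528,-.294,.146]),9.6))
print("now meas",meas(a["image"],(430,215,520,262)),e)
ax=np.array([np.cos(np.radians(-5.6)),np.sin(np.radians(-5.6)),0])
for dz in(.010,.013,.016,.018,.021): print(dz,box(a,e+[0,0,dz],-5.6))
E
```

```text
init meas (array([218, 203]), array([258, 212])) pred [216.8 201.2 258.3 213.8]
now meas (array([450, 234]), array([497, 252])) [0.54232089 0.20916607 0.14907746]
0.01 [447.8 234.  496.6 254.6]
0.013 [448.  232.7 497.  253.3]
0.016 [448.3 231.5 497.3 252.1]
0.018 [448.5 230.6 497.5 251.2]
0.021 [448.7 229.4 497.9 250. ]
```

The scene view puts the handle about 13 mm above the TCP, not 18 (it slipped about 5 mm in the grip). Contact at 0.1493 therefore means hook ≈ 0.125, which is the notch floor. The side force after my 2.5 mm shift also fits the notch's near wall. To confirm, I'll take most of the load off and push lightly the other way.

```bash
T='from station import get_state as g;import numpy as n;s=g();print("F",n.round(s["wrist_force"],1),"M",n.round(s["torque"],2),n.round(n.array(s["ee_pos"])*1000,1))'; 
python3 -m creep '[[[0,-1,0,0,0,0],[0,-1,0,0,0,0],[-1.2,0,0,0,0,0],[0,0,0,0,0,0],[0,0,0,0,0,0]]]'>/dev/null; python3 -c "$T"; for i in 1; do python3 -m creep '[[[-1,0,0,0,0,0],[0,0,0,0,0,0],[0,0,0,0,0,0]]]'>/dev/null; python3 -c "$T"; python3 -m creep '[[[-1,0,0,0,0,0],[0,0,0,0,0,0],[0,0,0,0,0,0]]]'>/dev/null; python3 -c "$T"; python3 -m creep '[[[-1,0,0,0,0,0],[0,0,0,0,0,0],[0,0,0,0,0,0]]]'>/dev/null; python3 -c "$T"; python3 -m creep '[[[-0.7,0,0,0,0,0],[0,0,0,0,0,0],[0,0,0,0,0,0]]]'>/dev/null; python3 -c "$T"; done
```

```text
F [-0.4 -0.8 -2.7] M [-0.   -0.09 -0.04] [542.  210.4 149.6]
F [ 0.5 -0.2 -2.9] M [ 0.01 -0.09  0.01] [542.2 211.4 150. ]
F [-0.7 -0.3 -3.1] M [-0.01 -0.11 -0.  ] [542.3 212.4 150. ]
F [-0.7 -0.4 -3.4] M [-0.01 -0.08  0.02] [542.4 213.4 150. ]
F [-0.5 -0.4 -2.6] M [-0.06 -0.04 -0.03] [542.5 214.1 150. ]
```

```bash
T='from station import get_state as g;import numpy as n;s=g();print("F",n.round(s["wrist_force"],1),"M",n.round(s["torque"],2),n.round(n.array(s["ee_pos"])*1000,1))'; 
python3 -m creep '[[[-0.8,0,0,0,0,0],[0,0,0,0,0,0],[0,0,0,0,0,0]]]'>/dev/null; python3 -c "$T"; python3 -m creep '[[[-0.8,0,0,0,0,0],[0,0,0,0,0,0],[0,0,0,0,0,0]]]'>/dev/null; python3 -c "$T"
```

```text
F [ 0.1 -0.8 -2.4] M [-0.43 -0.03  0.07] [542.6 214.5 150. ]
F [ 0.3 -4.6 -2. ] M [-0.94 -0.05  0.24] [542.7 214.9 150.1]
```

The hook is confined both ways (free play about 5 mm, which is 25 minus 20), so it is in the notch. Next: centre it, settle lightly on the floor, then release.

```bash
T='from station import get_state as g;import numpy as n;s=g();print("F",n.round(s["wrist_force"],1),"M",n.round(s["torque"],2),n.round(n.array(s["ee_pos"])*1000,1))'; 
python3 -m creep '[[[1.5,0,0,0,0,0],[1.5,0,0,0,0,0],[0.9,0,0,0,0,0],[0,0,0,0,0,0],[0,0,0,0,0,0]]]'>/dev/null; python3 -c "$T"; python3 -m creep '[[[0,0.6,0,0,0,0],[0,0,0,0,0,0],[0,0,0,0,0,0]]]'>/dev/null; python3 -c "$T"; python3 -m creep '[[[0,0.5,0,0,0,0],[0,0,0,0,0,0],[0,0,0,0,0,0]]]'>/dev/null; python3 -c "$T"; python3 -m creep '[[[0,0.5,0,0,0,0],[0,0,0,0,0,0],[0,0,0,0,0,0],[0,0,0,0,0,0]]]'>/dev/null; python3 -c "$T"
```

```text
F [-0.4  0.1 -2.7] M [-0.02 -0.08 -0.05] [542.2 212.  150. ]
F [ 0.4  0.1 -2.6] M [ 0.05 -0.04 -0.03] [542.3 211.9 149.5]
F [0.6 0.9 1.7] M [0.05 0.11 0.01] [542.5 211.9 149.3]
F [-0.3 -0.2  5.2] M [-0.    0.29  0.  ] [542.7 211.9 149.1]
```

```bash
python3 -m creep '[[[0,-0.5,0,0,0,0],[0,0,0,0,0,0],[0,0,0,0,0,0]]]' && python3 -m creep '[[[0,0,0,0,0,0],[0,0,0,0,0,0],[0,0,0,0,0,0],[0,0,0,0,0,0],[0,0,0,0,0,0],[0,0,0,0,0,0]]]' 130
python3 - <<'E'
from h import *
w=read_camera("wrist");a=read_camera("scene")
save("p6",np.hstack([cv2.resize(w["image"][160:340,180:400],(450,368)),cv2.resize(a["image"][200:360,370:545],(350,368))]))
E
```

```text
time: 29.32
ee_pos: [0.5426, 0.2119, 0.1492]
orientation: [-0.475, 0.475, -0.524, 0.524]
wrist_force: [-0.3, 0.6, 4.7]
opening: 0.0115
time: 30.08
ee_pos: [0.5422, 0.2118, 0.1489]
orientation: [-0.475, 0.475, -0.524, 0.524]
wrist_force: [0.7, -0.4, 0.5]
opening: 0.0461
```

View pics/p6.png

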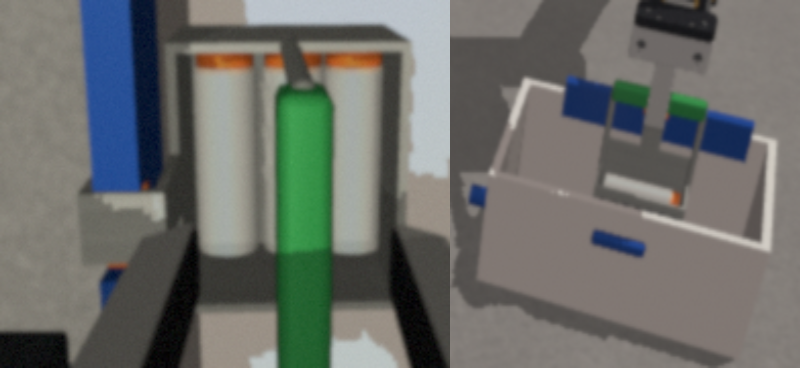

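The fingers are open with clearance on both sides of the bar (crop columns 195, 303 and 390), and the basket is hanging. Withdraw straight up and check.

```bash
python3 -m creep '[[[0,-5,0,0,0,0],[0,-10,0,0,0,0],[0,-20,0,0,0,0],[0,-30,0,0,0,0],[0,-30,0,0,0,0],[0,-30,0,0,0,0],[0,-20,0,0,0,0],[0,-10,0,0,0,0],[0,0,0,0,0,0],[0,0,0,0,0,0],[0,0,0,0,0,0]]]'
python3 - <<'E'
from h import *
w=read_camera("wrist");a=read_camera("scene");b=read_camera("top")
hsv=cv2.cvtColor(w["image"],cv2.COLOR_RGB2HSV);m=cv2.inRange(hsv,(45,90,40),(85,255,255));p=np.argwhere(m[:,200:450])[:,::-1]+[200,0]
r=cv2.minAreaRect(p.astype(np.float32));print(r,[np.round(onz(w,u,.168),4) for u in cv2.boxPoints(r)])
for n in("jar","wash_bottle","vial"):
  for q in recognise(n,b)[:1]: print(n,np.round(q["bbox"]))
  for q in recognise(n,a)[:1]: print(n,np.round(q["bbox"]))
save("p7",np.hstack([cv2.resize(w["image"][100:400,180:480],(450,450)),cv2.resize(a["image"][205:335,400:501],(350,450))]))
E
```

```text
time: 31.55
ee_pos: [0.5418, 0.2117, 0.3029]
orientation: [0.474, -0.476, 0.524, -0.524]
wrist_force: [-0.5, -0.1, 0.2]
opening: 0.0459
((326.5, 223.5), (105.0, 15.0), 90.0) [array([0.5427, 0.2578, 0.168 ]), array([0.5547, 0.2566, 0.168 ]), array([0.5466, 0.1674, 0.168 ]), array([0.5337, 0.1686, 0.168 ])]
jar [281. 145. 317. 190.]
jar [290. 280. 328. 337.]
wash_bottle [488. 201. 543. 246.]
wash_bottle [137. 200. 173. 273.]
vial [ 61. 178. 234. 292.]
vial [342. 222. 355. 260.]
```

View pics/p7.png

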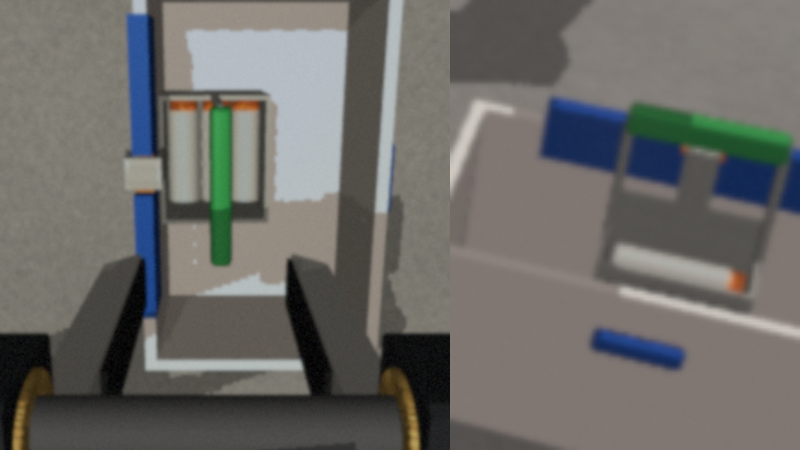

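The hook sits down in the notch (scene crop (703,155), orange on both sides, top below the blue rail). The basket hangs upright, with the handle at (0.544, 0.213) as expected.

```bash
python3 -c "
from station import *
print(finish_job(), get_state()['time'])"
```

```text
the job is handed in; nothing more can be done
the job is handed in; nothing more can be done
```

The steel basket is hanging inside the tub from the near rim, with its hook down in the notch. I handed the job in shortly after 31.6 s on the robot's clock; no verdict came back.

**How it went:** I gripped the basket by its green handle, left the yellow look-alike alone, and lowered the hook over the rail in small steps. The hook reached the notch floor, and light pushes both ways along the rail showed about 5 mm of free play. That is the notch width minus the hook width, so I released it. The highest load I read was about 15 N, against the 25 N limit.

**Last checks:**
- **Hook:** In the final scene picture it is down in the notch, with orange on both sides.
- **Handle:** The wrist view puts it at about (0.544, 0.213), where it should be for an upright basket, to within camera error.
- **Force:** The wrist force was near zero after release.
- **Bystanders:** The jar and wash bottle show where they stood, within detector error, as does the vial in the scene view. The top-view vial detection was wrong (it boxed the tub), so I discarded it.

**What disagreed:**
- **Slip in the grip:** The basket seems to have slipped about 5 mm down in the grip. This made the first contact look like the rail top rather than the notch floor.
- **Correction in the wrong direction:** Because of that I made one 2.5 mm sideways correction that was not needed. It only produced about 3 N against the notch wall.
- **Camera readings:** The wrist and top cameras disagreed by up to 10 mm on the hook's position along the rail. I settled that by touch.

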